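Shut and bolt the clean-out hatch of a dust trap

TASK

Push the dust trap's clean-out hatch down until it is fully shut. Then press the spring catch's paddle fully down with one fingertip and, keeping it held down, push the bolt's lug with the other finger until the bolt is fully home over the hatch; then let the catch spring back up and move clear. Only push and press: lift nothing, do not raise the hatch further, and leave the loose things on and around the trap where they stand.

Things in the scene. Friction and masses are not known exactly. Their poses are not given: they have to be found in the camera images.
- dust_trap: Dark grey sheet-steel chest, 320 (x) x 420 (y) x 110 mm high, fixed. Origin: centre of its underside; +x away from the robot, +y along the bolt, the way it shoots; z up. x and y in mm below are in this frame; its flat deck is at z 110. Outside its +y end stands a black suction elbow, 100 mm high.
- hatch (a joint): Opening angle of the bare metal hatch in the deck, rad: 0 = shut (top 2 mm above the deck); starts ajar, 0.25 to 0.5. Plate 200 (x) x 170 (y) mm, its middle at x 10; hinge along x at y 114, deck height; free edge at y -58 when shut. A friction hinge keeps it where left; 2 to 6 N down near the free edge moves it. A flush pull lies in its middle; the bolt's keeper, 27 mm high, stands amid the free edge.
- hatch_edge (a point): Point to push on, on the hatch's upper face, 24 mm from the free edge and 148 mm from the hinge, 55 mm to the -x side of the hatch's middle; moves with the hatch. Clear flat sheet for 28 mm either side along x.
- bolt (a joint): Travel of the bolt, m: 0 = drawn back (start), 0.025 = fully home at its stop, tip 18 mm over the hatch's edge. Steel bar 14 mm square along y on the line x 10, top 20 mm above the deck; its guides reach 26 mm. Friction 2.5 N. The catch's tooth locks it, but for 1.5 mm of play, at both ends and rides on the bar in between. Press the catch before pushing on the bolt.
- bolt_lug (a point): On the -y face of the bolt's upright lug, on its centre line, 50 mm above the deck; moves with the bolt. Starts at x 10, y -140. Push here towards +y. The lug is 24 mm wide (x), 12 mm thick (y), from the bar up to 64 mm above the deck. Behind it (-y) all is free from 26 mm above the deck.
- catch (a joint): Angle of the spring catch, rad: 0 = up (rest), 0.40 = paddle fully down on its stop. Above 0.22 the bolt is free. About 3 N at the paddle's middle starts it, 7 N holds it down. A rocker on a pin along y at x -12, 30 mm above the deck; its tooth arm, 12 mm wide at y -93 (29 mm ahead of the lug's front at the start), reaches over the bolt, up to 45 mm above the deck when pressed.
- catch_paddle (a point): Middle of the upper face of the catch's thumb paddle; turns with the catch; at rest at x -42, y -138, 45 mm above the deck. Paddle 66 mm long along y (-171 to -105), from the pin at x -12 out to x -62; at rest it slopes up away from the bolt at 0.40 rad, fully down it is level, face 32 mm above the deck. A fingertip can slide along it in y while pressing.
- sanding_cone: Loose blue-grey sanding cone, 48 mm across, 64 mm high, on the deck. Origin: centre of its underside.
- sanding_drum: Loose dark green sanding drum, 44 mm across, 68 mm high with its spindle, on the deck. Origin: centre of its underside.
- chuck_key: Loose steel T-shaped chuck key, 92 mm long, 12 mm thick, lying on the deck. Origin: underside, about mid-length.
- talc_tin: Loose plain aluminium tin, 52 mm across, 75 mm high, on the deck. Origin: centre of its underside.
- socket_shell: Loose pale plastic limb-socket shell, 124 mm across at its mouth, 170 mm high, standing on the bench. Origin: centre of its underside.
- screwdriver: Loose screwdriver with a brown handle and steel shank, 260 mm long, lying on the bench. Origin: underside, about mid-length.
- pylon_tube: Loose aluminium tube with dark end clamps, 44 mm across the foot, 160 mm high, standing on the bench. Origin: centre of its underside.

How it is judged:
By the outcome, as a careful person would: the job done as asked, in the order asked, and still so for the second after the job is handed in, with the robot touching nothing.
It also fails if it takes over 45 s, if anything falls off the work surface, if the arm or the gripper's body presses on something with over 40 N, if the wrist force passes 120 N, or if a joint passes its speed limit or range.

ROBOT

A 7-joint arm with a two-finger parallel gripper is mounted at the origin on the work surface. World frame = base frame: x ahead of the robot, y to its left, z up, the work surface at z = 0. Lengths are in m, angles in rad, forces in N, time in s.
With the tool pointing down it reaches from about 0.425 to 0.925 m from the base axis. Payload 6.8 kg.
Tool frame: the origin (TCP) lies at the very end of the fingers, on their centre line; the grasp point (between the pads) lies 19 mm behind it; z points along the fingers, y is the line along which they close (so a half turn about z gives the same grasp; the last joint's range is limited). The gripper opens to 85 mm and grips with 20 to 120 N. Pads are 22 mm wide; open, the fingers measure 114 mm over their backs; the gripper's body (76 mm by 85 mm) begins 54 mm behind the grasp point. The pads swing forward as they close: fully open they stand 13 mm farther back than shut.
Start: joints at [1.195, 0.477, 0.022, 1.555, -0.011, 1.109, -0.083], TCP at [0.179, -0.651, 0.201] pointing down, gripper open.
Joint ranges: [-2.96, 2.96], [-0.34, 2.1], [-1.41, 1.46], [0.24, 2.44], [-1.37, 4.51], [0.17, 1.92], [-2.96, 2.96]. Speed limits (rad/s): [2.39, 2.39, 3.14, 3.14, 3.14, 3.14, 3.14].

INTERFACE

Orientations are given as a unit quaternion [w, x, y, z].
In Python, from station import telemetry, viewer, job, search_frame, cut_out gives the robot as it stands. The module is installed in compiled form; this text tells all that it offers.
- The arm moves only by the shell command python3 -m crank 'ROWS' [FORCE]. ROWS is JSON, a list of rows, each an object with "delta_rot": the turn, a rotation vector about the tool's x, y, z in degrees, a list of three; "xyz": the shift along the tool's x, y, z in m, a list of three; "fingers": the gripper command: -1 is fully open, 1 is shut, values between are in proportion. In form: [{"delta_rot": [ax, ay, az], "xyz": [dx, dy, dz], "fingers": fingers}, ...]. A call has 1 to 10 rows; each row is the pose to reach, as a shift and turn from the pose commanded when the call began, along the tool's axes at that moment; what a row does not reach only later rows make up. A row lasts 1/10 s, in which the tool goes at most 50 mm and 8.59 degrees, less where a joint would pass 70% of its speed; a pose out of reach is approached as far as the arm can. A call with a gripper value outside its range is refused whole. The fingers move at their own pace and stop on an object; FORCE is the grip in N (left out, the last holds). Time passes only in rows, so rows that repeat a pose let the fingers close. It gives the time, the measured TCP pose, the force, the opening and the grip force at its end, in the units of the state.
- telemetry.get_obs(): the state, without advancing time (a new reading comes with each control period).
- viewer.read_camera(name): name is "scene" or "side" or "wrist"; returns a dict with "img" (384x512x3 uint8, red, green, blue), "fx", "fy", "cx", "cy" (pixels), "k1" (the pictures are not rectified: a ray, as slopes to the right and down, at radius r is drawn at 1 + k1 r^2 times it, then the intrinsics apply), "origin" and "rotation" of the camera in the world. Camera axes: x right, y up, looking along -z (the intrinsics and any distortion apply to the point x, -y, -z); pixel columns grow to the right and rows downward; lengths in m; the calibration is good to about 2 mm. A picture is of the moment at which its call begins. There is no depth.
- job.hand_in(): hands the job in; it is judged then, once.
Trained networks look in the newest picture that a camera, given by its name, has taken for a name from the list of things; names that differ only in an ending like _2 or _b are one class to them, and where a whole thing is asked for, a point or a joint stands for the part that bears it (a point fixed in the world has none). Each returns a list of dicts, best first, with "score" (0 to 1); they miss things now and then, are a little off and sometimes report something else, mostly with a low value. They report only what shows in the picture. A call takes as long as a camera call.
- search_frame(camera, thing): "pixel" ([column, row] in pixels, amid what is visible of it).
- cut_out(camera, thing): "pixels" (384x512 bool, what is visible of it) and "pixel" ([column, row] in pixels, amid what is visible of it).
The state is a dict: "t": time; "q": joint angles; "joint_vel": joint speeds; "joint_torque": joint torques, N m; "eef_pos": TCP position; "tool_rot": TCP orientation; "contact_force": force on the tool from outside, world axes, zero at the start; "torque": the same for the moment, N m; "gripper_width": opening from 0.0 (shut) to 1.0 (fully open); "grasp_force": force on a finger pad.
Only numpy, scipy, OpenCV 4.12 (cv2) and the standard library are available. Lean on these libraries where they do the work, as an engineer would, in place of code of your own. Each camera call takes 0.05 s, during which the arm holds its last target. There are 200 camera calls.

## Working session

There is one attempt and no reset: what is moved stays moved. The work goes in short steps, Python scripts to look and compute and a shell command to move; the robot and the scene stay as the last step left them, time stands still between calls to the robot, and variables do not carry over. Pictures are saved under pics/ and viewed, at most 10 in all, crops included, and the job is handed in when it is done.

```bash
mkdir -p pics; cat > h.py <<'E'
import numpy as np,cv2
from station import telemetry,viewer,job,search_frame,cut_out
E
python3 - <<'E'
from h import *
o=telemetry.get_obs(); print(o)
ims=[]
for c in ['scene','side']:
    r=viewer.read_camera(c); print(c,{k:v for k,v in r.items() if k!='img'})
    cv2.imwrite(f'pics/{c}0.png',cv2.resize(r['img'][:,:,::-1],(800,600),interpolation=cv2.INTER_CUBIC))
    for t in ['dust_trap','hatch','hatch_edge','bolt_lug','catch_paddle','sanding_cone','sanding_drum','chuck_key','talc_tin','socket_shell','screwdriver','pylon_tube']:
        print(t,[(np.round(d['pixel'],1).tolist(),round(float(d['score']),2)) for d in search_frame(c,t)[:2]])
E
```

```text
{'t': 0.0, 'q': array([ 1.19493678,  0.47779934,  0.02233897,  1.55646499, -0.01145585,
        1.10927225, -0.08308989]), 'joint_vel': array([ 0.00087107, -0.00061082,  0.00124176,  0.00056685,  0.00071517,
        0.00057794, -0.00150609]), 'joint_torque': array([ 5.58980501e-04, -5.96448755e+01,  1.60841726e+00, -2.81204009e+01,
        1.25589242e-02,  9.09518480e-03, -6.47692545e-06]), 'eef_pos': array([ 0.17838393, -0.65033458,  0.20042055]), 'tool_rot': array([-8.84029295e-04,  9.91047605e-01,  1.33505882e-01, -2.06887425e-04]), 'contact_force': array([-0.80057238,  0.50913391, -0.35918015]), 'torque': array([ 0.02071304, -0.02136688,  0.01371727]), 'grasp_force': 0.0, 'gripper_width': 0.9996459559531601}
scene {'fx': 476.78848025445603, 'fy': 476.78848025445603, 'cx': 258.81245814945686, 'cy': 192.11312712987876, 'k1': -0.022346333270193672, 'origin': array([1.17815586, 1.07814899, 1.64676337]), 'rotation': array([0.26288381, 0.08865963, 0.32160065, 0.90532016])}
dust_trap [([242.6, 212.3], 0.79)]
hatch [([238.7, 194.2], 0.67), ([269.0, 188.5], 0.61)]
hatch_edge [([241.4, 196
[... 438 characters left out ...]
2029399652016562, 'origin': array([ 0.0963865 , -0.78718013,  0.96051916]), 'rotation': array([ 0.88546066,  0.39836244, -0.10410963, -0.21547149])}
dust_trap [([281.9, 215.3], 0.65)]
hatch [([277.9, 182.8], 0.86), ([255.4, 232.9], 0.15)]
hatch_edge [([275.8, 183.0], 0.88), ([240.7, 193.2], 0.37)]
bolt_lug [([301.8, 215.7], 0.73)]
catch_paddle [([290.0, 219.8], 0.64), ([277.4, 182.8], 0.54)]
sanding_cone [([330.7, 212.3], 0.69)]
sanding_drum [([240.6, 198.1], 0.58), ([289.3, 218.6], 0.16)]
chuck_key [([258.9, 232.6], 0.57)]
talc_tin [([244.9, 195.6], 0.59), ([262.7, 159.0], 0.56)]
socket_shell [([340.8, 307.8], 0.59), ([242.0, 192.3], 0.15)]
screwdriver []
pylon_tube [([180.1, 137.9], 0.61)]
```

View pics/scene0.png

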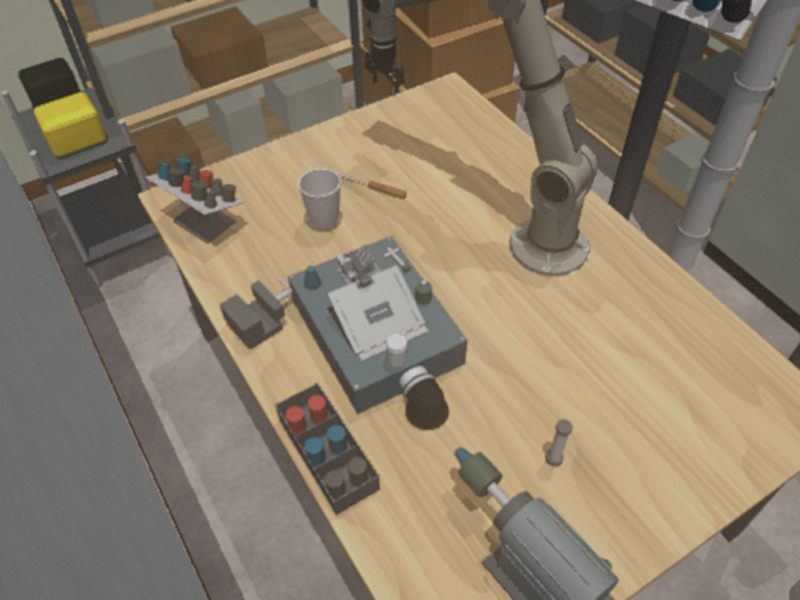

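View pics/side0.png

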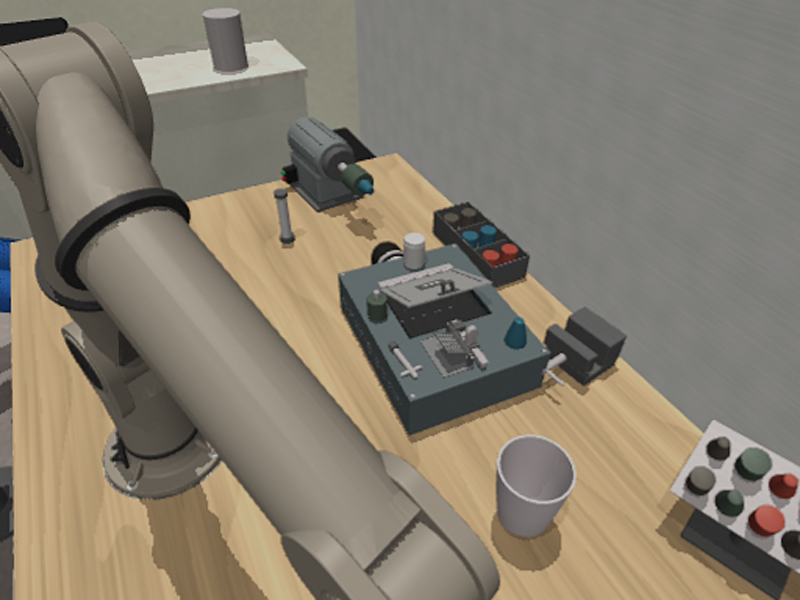

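The scene picture shows the trap amid the table with the elbow end towards the camera. Deck corners (800-px scale) are about (395,240), (290,280), (357,388) and (465,340). The side picture shows the hatch ajar, the catch near (455,345), the lug near (470,335), the cone (517,332), key (405,360), drum (377,305) and tin (414,252). Next I fit the trap pose.

```bash
cat >> h.py <<'E'
from scipy.optimize import least_squares
from scipy.spatial.transform import Rotation as R
def rot(q): return R.from_quat([q[1],q[2],q[3],q[0]]).as_matrix()
def proj(c,P):
    p=(np.atleast_2d(P)-c['origin'])@rot(c['rotation'])
    s=np.c_[p[:,0]/-p[:,2],-p[:,1]/-p[:,2]]
    s=s*(1+c['k1']*(s**2).sum(1,keepdims=True))
    return s*[c['fx'],c['fy']]+[c['cx'],c['cy']]
def T(pose,p):  # trap mm -> world m
    x,y,a=pose; p=np.atleast_2d(p)/1000.
    return np.c_[x+np.cos(a)*p[:,0]-np.sin(a)*p[:,1],y+np.sin(a)*p[:,0]+np.cos(a)*p[:,1],p[:,2]]
C=[[-160,210,110],[160,210,110],[160,-210,110],[-160,-210,110]]
def hp(d,s,th,dx): # hatch point: d from hinge, s above, x
    return [10+dx,114-d*np.cos(th)-s*np.sin(th)*-1*-1,110+d*np.sin(th)+s*np.cos(th)]
def crop(c,ctr,w,h,f,name,pts=[]):
    x0,y0=int(ctr[0]-w/2),int(ctr[1]-h/2)
    im=cv2.resize(c['img'][y0:y0+h,x0:x0+w,::-1],None,fx=f,fy=f,interpolation=cv2.INTER_CUBIC)
    for p in pts: cv2.circle(im,tuple(int(round(v)) for v in ((np.array(p)-[x0,y0]+.5)*f-.5)),2,(0,0,255),-1)
    cv2.imwrite(name,im); print(name,x0,y0,im.shape)
E
python3 - <<'E'
from h import *
s=viewer.read_camera('scene');d=viewer.read_camera('side')
k=1.5625
sc=np.array([[465,340],[357,392],[290,280],[395,240]])/k
sd=np.array([[340,270],[455,247],[550,352],[410,402]])/k
f=lambda p:np.r_[(proj(s,T(p,C))-sc).ravel(),(proj(d,T(p,C))-sd).ravel()]
r=least_squares(f,[0.6,-0.05,0.],loss='soft_l1'); print(r.x,np.round(r.fun,1))
m=cut_out('side','dust_trap')
p=r.x
pts=C+[[10,-140,160],[-42,-138,155],[10,-58,112]]
A=[crop(s,(240,205),150,130,2.6,'pics/a.png',proj(s,T(p,pts))),crop(d,(282,210),150,130,2.6,'pics/b.png',proj(d,T(p,pts)))]
cv2.imwrite('pics/ab.png',np.hstack([cv2.imread('pics/a.png'),cv2.imread('pics/b.png')]))
E
```

```text
[ 0.60740808 -0.00203868 -0.06879397] [ 1.7  0.6 -1.8  0.3 -1.9 -2.  -2.6 -2.5 -1.7  1.9  0.  -2.6 -0.1  0.2
 -0.5 -0.9]
pics/a.png 165 140 (338, 390, 3)
pics/b.png 207 145 (338, 390, 3)
```

View pics/ab.png

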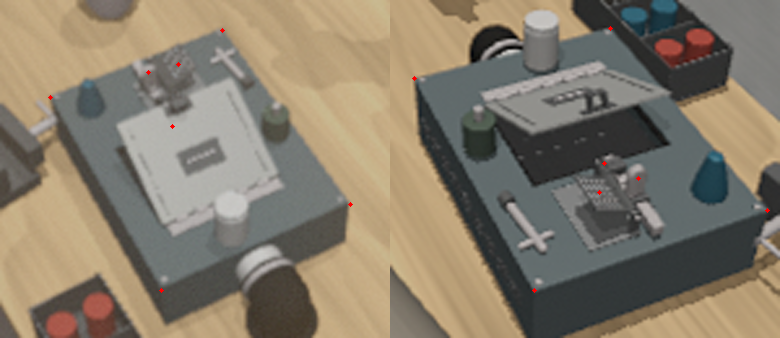

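The crop shows the fit is good to a few mm. Deck corners in crop px are: scene (348,206), (166,296), (54,102), (222,31); side (26,80), (221,31), (373,208), (144,290). I'll refine the pose, estimate the hatch angle and plan the pushes.

```bash
python3 - <<'E'
from h import *
s=viewer.read_camera('scene');d=viewer.read_camera('side')
sc=np.array([[348,206],[166,296],[54,102],[222,31]])/2.6+[165,140]
sd=np.array([[26,80],[221,31],[373,208],[144,290]])/2.6+[207,145]
f=lambda p:np.r_[(proj(s,T(p,C))-sc).ravel(),(proj(d,T(p,C))-sd).ravel()]
r=least_squares(f,[0.6,-0.05,0.],loss='soft_l1'); print(r.x,np.round(r.fun,1));p=r.x
# hatch free edge corners (side crop): left (521,133), right (668,93) ; scene: (120,123) is +x, (240,82) -x
obs=[(d,-100,(131,133),(207,145)),(d,100,(279,93),(207,145)),(s,100,(120,123),(165,140)),(s,-100,(240,82),(165,140))]
g=lambda t:np.concatenate([(proj(c,T(p,[10+dx,114-172*np.cos(t[0]),112+172*np.sin(t[0])]))[0]-(np.array(o)/2.6+of)) for c,dx,o,of in obs])
h=least_squares(g,[0.35]);print('hatch',h.x,np.round(h.fun,1));t=h.x[0]
for n,q in dict(edge=[-45,114-148*np.cos(t),112+148*np.sin(t)],edge_shut=[-45,-34,112],lug=[10,-140,160],pad=[-42,-138,155],tooth=[10,-93,155],origin=[0,0,110]).items(): print(n,np.round(T(p,q)[0],3))
# loose objects on deck by ray to plane
def ray(c,px,z):
    x=(np.array(px)-[c['cx'],c['cy']])/c['fx']; v=rot(c['rotation'])@np.array([x[0],-x[1],-1]); return c['origin']+v*(z-c['origin'][2])/v[2]
ca,sa=np.cos(p[2]),np.sin(p[2])
for n,c,px,of in [('cone base',d,(322,195),(207,145)),('drum base',d,(88,150),(207,145)),('tin base',s,(231,238),(165,140)),('key1',d,(113,197),(207,145)),('key2',d,(150,245),(207,145))]:
    w=ray(c,np.array(px)/2.6+of,.11)[:2]-p[:2]; print(n,np.round([ca*w[0]+sa*w[1],-sa*w[0]+ca*w[1]],3))
o=telemetry.get_obs(); print(np.round(rot(o['tool_rot']),3))
E
```

```text
[ 0.60863275  0.00081985 -0.06775172] [ 0.6 -0.5 -2.  -1.9 -2.  -1.5 -0.1 -0.4 -1.2 -1.6 -1.  -2.   1.2 -0.3
 -0.5 -1. ]
hatch [0.44403184] [ 3.2 -0.7  0.1 -0.8 -1.8  1.7 -3.5 -0.8]
edge [ 0.562 -0.016  0.176]
edge_shut [ 0.561 -0.03   0.112]
lug [ 0.609 -0.14   0.16 ]
pad [ 0.557 -0.134  0.155]
tooth [ 0.612 -0.093  0.155]
origin [0.609 0.001 0.11 ]
cone base [ 0.109 -0.165]
drum base [-0.132  0.028]
tin base [0.027 0.177]
key1 [-0.135 -0.065]
key2 [-0.126 -0.155]
[[ 0.964  0.265  0.   ]
 [ 0.265 -0.964  0.   ]
 [ 0.    -0.    -1.   ]]
```

```bash
python3 -m crank '[{"delta_rot":[0,0,0],"xyz":[0,0,-0.1],"fingers":-1},{"delta_rot":[0,0,0],"xyz":[0,0,-0.15],"fingers":-1},{"delta_rot":[0,0,0],"xyz":[0,0,-0.15],"fingers":0},{"delta_rot":[0,0,-35],"xyz":[0.27,-0.255,-0.15],"fingers":1},{"delta_rot":[0,0,-35],"xyz":[0.27,-0.255,-0.15],"fingers":1},{"delta_rot":[0,0,-70.7],"xyz":[0.53,-0.49,-0.15],"fingers":1},{"delta_rot":[0,0,-70.7],"xyz":[0.53,-0.49,-0.15],"fingers":1},{"delta_rot":[0,0,-70.7],"xyz":[0.53,-0.49,-0.15],"fingers":1},{"delta_rot":[0,0,-70.7],"xyz":[0.53,-0.49,-0.15],"fingers":1},{"delta_rot":[0,0,-70.7],"xyz":[0.53,-0.49,-0.15],"fingers":1}]' 20
cat >> h.py <<'E'
P0=np.array([0.60863275,0.00081985,-0.06775172])
def delta(tgt,pose=P0):  # tgt trap mm -> tool-frame shift and turn
    o=telemetry.get_obs(); M=rot(o['tool_rot']); a=pose[2]
    w=T(pose,tgt)[0]-o['eef_pos']
    ex=np.array([-np.sin(a),np.cos(a),0]); ez=np.array([0,0,-1.]); G=np.c_[ex,np.cross(ez,ex),ez]
    b=o['eef_pos']-[pose[0],pose[1],0]
    print('t',round(o['t'],2),'trap mm',np.round([1e3*(np.cos(a)*b[0]+np.sin(a)*b[1]),1e3*(-np.sin(a)*b[0]+np.cos(a)*b[1]),1e3*b[2]],1),
     'shift',np.round(M.T@w,4),'turn',np.round(np.degrees(R.from_matrix(M.T@G).as_rotvec()),1),'F',np.round(o['contact_force'],1),'w',round(o['gripper_width'],3))
E
python3 -c "
from h import *
delta([-45,-60,300])"
```

```text
t: 2.55
eef_pos: [0.3637, -0.3517, 0.3517]
tool_rot: [0.0, 0.789, 0.615, -0.0]
contact_force: [1.5, -0.2, 0.8]
gripper_width: 0.001
grasp_force: 0.0
t 2.55 trap mm [-220.5 -368.3  351.7] shift [0.3346 0.1177 0.0516] turn [  0.    0.  -10.3] F [ 1.5 -0.2  0.8] w 0.001
```

```bash
python3 -m crank '[{"delta_rot":[0,0,-10.3],"xyz":[0.29,0.126,0.05],"fingers":1},{"delta_rot":[0,0,-10.3],"xyz":[0.29,0.126,0.05],"fingers":1},{"delta_rot":[0,0,-10.3],"xyz":[0.29,0.126,0.05],"fingers":1},{"delta_rot":[0,0,-10.3],"xyz":[0.29,0.126,0.05],"fingers":1},{"delta_rot":[0,0,-10.3],"xyz":[0.29,0.126,0.05],"fingers":1},{"delta_rot":[0,0,-10.3],"xyz":[0.29,0.126,0.05],"fingers":1},{"delta_rot":[0,0,-10.3],"xyz":[0.29,0.126,0.05],"fingers":1},{"delta_rot":[0,0,-10.3],"xyz":[0.29,0.126,0.05],"fingers":1},{"delta_rot":[0,0,-10.3],"xyz":[0.29,0.126,0.05],"fingers":1}]'
python3 - <<'E'
from h import *
delta([-45,-20,200])
w=viewer.read_camera('wrist'); print({k:v for k,v in w.items() if k!='img'})
pts=[[10,-140,160],[-42,-138,155],[-62,-171,161],[-62,-105,161],[10,-93,155],[-160,-210,110],[160,-210,110]]+[[x,114-172*np.cos(.444),112+172*np.sin(.444)] for x in(-90,110)]
q=proj(w,T(P0,pts)); print(np.round(q))
crop(w,(256,192),512,384,1.5,'pics/w1.png',q)
E
```

```text
t: 3.45
eef_pos: [0.5575, -0.1046, 0.3012]
tool_rot: [-0.0, 0.732, 0.681, -0.0]
contact_force: [0.3, 0.4, 0.7]
gripper_width: -0.003
grasp_force: 0.0
t 3.45 trap mm [ -43.9 -108.6  301.2] shift [ 0.0886 -0.0015  0.1012] turn [-0.   0.  -0.3] F [0.3 0.4 0.7] w -0.003
{'fx': 314.2981731658189, 'fy': 314.2981731658189, 'cx': 250.34519642777673, 'cy': 192.7514313360839, 'k1': 0.028128936599301234, 'origin': array([ 0.5630589 , -0.02619206,  0.47266144]), 'rotation': array([ 0.98727197, -0.1548375 ,  0.00583503, -0.0358518 ])}
[[302. 201.]
 [253. 198.]
 [234. 229.]
 [233. 169.]
 [303. 156.]
 [160. 241.]
 [412. 240.]
 [198. 105.]
 [427. 103.]]
pics/w1.png 0 0 (576, 768, 3)
```

View pics/w1.png

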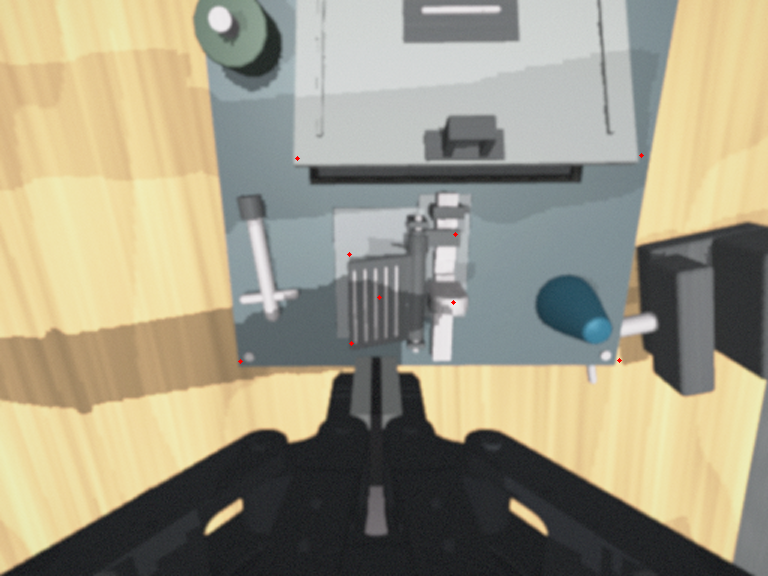

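The wrist picture shows the paddle's outer corners at (349,258) and (351,347), the lug top about (449,302), and the hatch's free edge along row 163. The trap sits about 3 mm further towards -y than fitted, so I'll correct for that and push the hatch.

```bash
echo 'P1=np.array([0.6076,-0.002,-0.0678])' >> h.py
python3 -m crank '[{"delta_rot":[0,0,0],"xyz":[0.05,-0.0025,0.03],"fingers":1},{"delta_rot":[0,0,0],"xyz":[0.0956,-0.0025,0.05],"fingers":1},{"delta_rot":[0,0,0],"xyz":[0.0956,-0.0025,0.09],"fingers":1},{"delta_rot":[0,0,0],"xyz":[0.0956,-0.0025,0.11],"fingers":1},{"delta_rot":[0,0,0],"xyz":[0.0956,-0.0025,0.121],"fingers":1},{"delta_rot":[0,0,0],"xyz":[0.0925,-0.0025,0.136],"fingers":1},{"delta_rot":[0,0,0],"xyz":[0.0875,-0.0025,0.151],"fingers":1},{"delta_rot":[0,0,0],"xyz":[0.0845,-0.0025,0.166],"fingers":1},{"delta_rot":[0,0,0],"xyz":[0.083,-0.0025,0.176],"fingers":1},{"delta_rot":[0,0,0],"xyz":[0.0825,-0.0025,0.183],"fingers":1}]'
python3 -c "
from h import *
delta([-45,-24,112],P1)"
```

```text
t: 4.5
eef_pos: [0.5612, -0.0227, 0.1177]
tool_rot: [0.0, 0.733, 0.68, -0.0]
contact_force: [-0.6, -1.5, 2.6]
gripper_width: -0.0
grasp_force: 1.3
t 4.5 trap mm [-44.9 -23.8 117.7] shift [-0.0002 -0.0001  0.0057] turn [-0.   0.  -0.4] F [-0.6 -1.5  2.6] w -0.0
```

```bash
python3 -m crank '[{"delta_rot":[0,0,0],"xyz":[0,0,0.003],"fingers":1},{"delta_rot":[0,0,0],"xyz":[0,0,0.005],"fingers":1},{"delta_rot":[0,0,0],"xyz":[0,0,0.006],"fingers":1},{"delta_rot":[0,0,0],"xyz":[0,0,0.006],"fingers":1}]'
```

```text
t: 4.9
eef_pos: [0.5612, -0.0216, 0.1125]
tool_rot: [0.0, 0.732, 0.681, 0.0]
contact_force: [-0.5, -0.9, -0.6]
gripper_width: -0.003
grasp_force: 0.3
```

```bash
python3 -m crank '[{"delta_rot":[0,0,0],"xyz":[0,0,0.001],"fingers":1},{"delta_rot":[0,0,0],"xyz":[0,0,0.002],"fingers":1},{"delta_rot":[0,0,0],"xyz":[0,0,0.002],"fingers":1}]'
```

```text
t: 5.2
eef_pos: [0.5613, -0.0218, 0.1104]
tool_rot: [0.0, 0.733, 0.681, 0.0]
contact_force: [1.0, -0.8, 1.3]
gripper_width: 0.0
grasp_force: 0.9
```

```bash
python3 -m crank '[{"delta_rot":[0,0,0],"xyz":[0,0,0.001],"fingers":1},{"delta_rot":[0,0,0],"xyz":[0,0,0.002],"fingers":1},{"delta_rot":[0,0,0],"xyz":[0,0,0.003],"fingers":1},{"delta_rot":[0,0,0],"xyz":[0,0,0.003],"fingers":1}]'
python3 - <<'E'
from h import *
delta([-45,-24,112],P1)
d=viewer.read_camera('side'); crop(d,(282,200),160,120,5,'pics/s2.png')
E
```

```text
t: 5.6
eef_pos: [0.5612, -0.0218, 0.1073]
tool_rot: [0.0, 0.733, 0.681, 0.0]
contact_force: [-0.1, 0.1, 0.5]
gripper_width: 0.001
grasp_force: 0.6
t 5.6 trap mm [-44.9 -22.9 107.3] shift [-0.0011 -0.0001 -0.0047] turn [ 0.  -0.  -0.3] F [-0.1  0.1  0.5] w 0.001
pics/s2.png 202 140 (600, 800, 3)
```

View pics/s2.png

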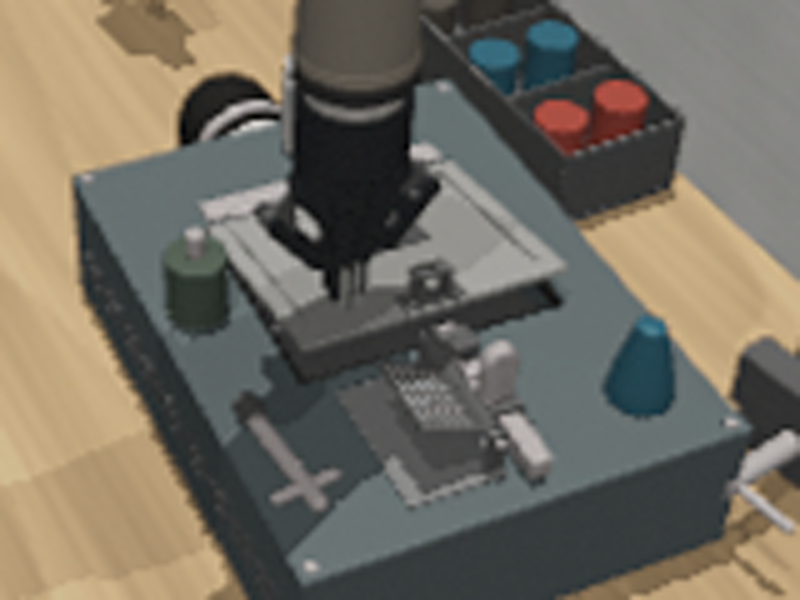

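The hatch is still partly open (its free edge shows a gap at (430,350)), although the TCP reads z 107, so the trap must sit lower than I assumed. I'll refit with z free, using the wrist points too.

```bash
python3 - <<'E'
from h import *
s=viewer.read_camera('scene');d=viewer.read_camera('side')
w=dict(fx=314.298,fy=314.298,cx=250.345,cy=192.751,k1=.02813,origin=np.array([.5630589,-.02619206,.47266144]),rotation=np.array([.98727197,-.1548375,.00583503,-.0358518]))
sc=np.array([[348,206],[166,296],[54,102],[222,31]])/2.6+[165,140]
sd=np.array([[26,80],[221,31],[373,208],[144,290]])/2.6+[207,145]
sd2=np.array([[75,178],[440,85],[745,428],[302,580]])/5+[202,140]
W=[[-62,-171,161],[-62,-105,161],[-160,-210,110],[160,-210,110]]; wo=np.array([[351,347],[349,258],[238,366],[618,363]])/1.5
for ty in (0,1):
  def f(p):
    o=np.array([0,0,p[3]]); t=[0,p[4],p[5]] if ty else [0,0,0]
    def TT(X):
        Y=T([0,0,p[2]],X)@R.from_rotvec(t).as_matrix().T; return Y+[p[0],p[1],p[3]]
    return np.r_[(proj(s,TT(C))-sc).ravel(),(proj(d,TT(C))-sd).ravel(),(proj(d,TT(C))-sd2).ravel(),(proj(w,TT(W))-wo).ravel()]
  r=least_squares(f,[.6,0,-.07,0,0,0][:6 if ty else 6],loss='soft_l1');print(np.round(r.x,4),np.round(r.fun,1))
o=telemetry.get_obs(); q=proj(d,o['eef_pos']); print('tcp in s2 crop',(q-[202,140])*5)
M=rot(o['tool_rot']);print(M[:,2])
E
```

```text
[ 0.6077 -0.0025 -0.0656 -0.0013  0.      0.    ] [ 0.4 -1.  -2.  -2.5 -2.2 -1.7 -0.4 -0.7 -1.1 -0.6 -0.9 -1.2  1.6  0.6
 -0.1  0.2 -1.1 -0.5  1.1 -1.3  1.   0.  -0.1  0.7 -0.1 -0.2 -0.2  0.2
  1.3 -1.2 -0.6 -0.6]
[ 0.6065 -0.0043 -2.1921 -0.0028  0.0233  2.126 ] [ 0.4 -0.5 -1.9 -1.6 -2.2 -1.9 -0.4 -1.2 -1.1  0.1 -1.   0.1  1.6  0.5
 -0.1 -0.6 -1.1  0.3  1.   0.   1.  -0.1 -0.1 -0.   0.  -0.2 -0.  -0.5
  0.3 -0.1 -0.5 -0.2]
tcp in s2 crop [[339.71100963 331.49461995]]
[-1.33165489e-04  4.35989725e-04 -9.99999896e-01]
```

```bash
python3 - <<'E'
from h import *
P=np.array([.6075,-.003,-.0656])
d=viewer.read_camera('side')
for t in (0,.05,.1,.15,.2,.25):
    print(t,np.round((proj(d,T(P,[[x,114-172*np.cos(t),112+172*np.sin(t)] for x in(-90,110)]))-[202,140])*5).tolist())
# deck opening/free edge on deck and tip line
print(np.round((proj(d,telemetry.get_obs()['eef_pos']+np.array([[0,0,z] for z in(0,.01,.02,.04)]))-[202,140])*5))
s=viewer.read_camera('scene'); 
a=d['img'][170:230,235:330,::-1]; b=s['img'][165:225,200:280,::-1]
A=cv2.resize(a,(760,480),interpolation=cv2.INTER_CUBIC); cv2.imwrite('pics/z.png',A)
w=viewer.read_camera('wrist')['img'][:,:,::-1]
W=cv2.resize(w[0:290,100:450],(483,400)); B=cv2.resize(b,(533-220,400),interpolation=cv2.INTER_CUBIC)
cv2.imwrite('pics/z2.png',np.hstack([W,B]))
E
```

```text
0 [[302.0, 380.0], [564.0, 299.0]]
0.05 [[303.0, 370.0], [565.0, 290.0]]
0.1 [[303.0, 361.0], [566.0, 280.0]]
0.15 [[302.0, 350.0], [567.0, 270.0]]
0.2 [[301.0, 339.0], [567.0, 260.0]]
0.25 [[301.0, 328.0], [567.0, 249.0]]
[[340. 331.]
 [340. 321.]
 [341. 310.]
 [342. 288.]]
```

View pics/z2.png

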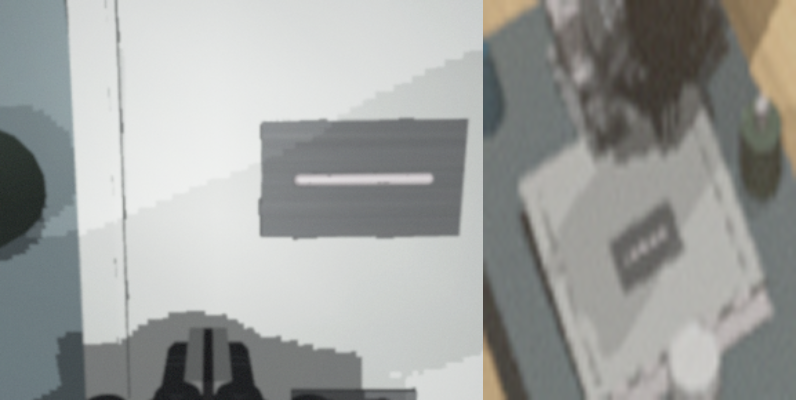

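```bash
python3 -m crank '[{"delta_rot":[0,0,0],"xyz":[0,0,0.004],"fingers":1},{"delta_rot":[0,0,0],"xyz":[0,0,0.008],"fingers":1},{"delta_rot":[0,0,0],"xyz":[-0.001,0,0.012],"fingers":1}]'
python3 - <<'E'
from h import *
w=viewer.read_camera('wrist');o=telemetry.get_obs()
print(proj(w,o['eef_pos']+np.array([[0,0,z] for z in (0,.01,.02,.025,.03)])))
d=viewer.read_camera('side'); crop(d,(282,200),160,120,5,'pics/s3.png',proj(d,o['eef_pos']))
E
```

```text
t: 6.2
eef_pos: [0.5613, -0.0227, 0.0951]
tool_rot: [0.0, 0.733, 0.681, 0.0]
contact_force: [0.5, 1.1, 1.9]
gripper_width: 0.002
grasp_force: 1.2
[[250.17954182 229.89014846]
 [250.17828055 237.26880715]
 [250.17687039 245.48467349]
 [250.17610096 249.95270711]
 [250.17528321 254.6899243 ]]
pics/s3.png 202 140 (600, 800, 3)
```

View pics/s3.png

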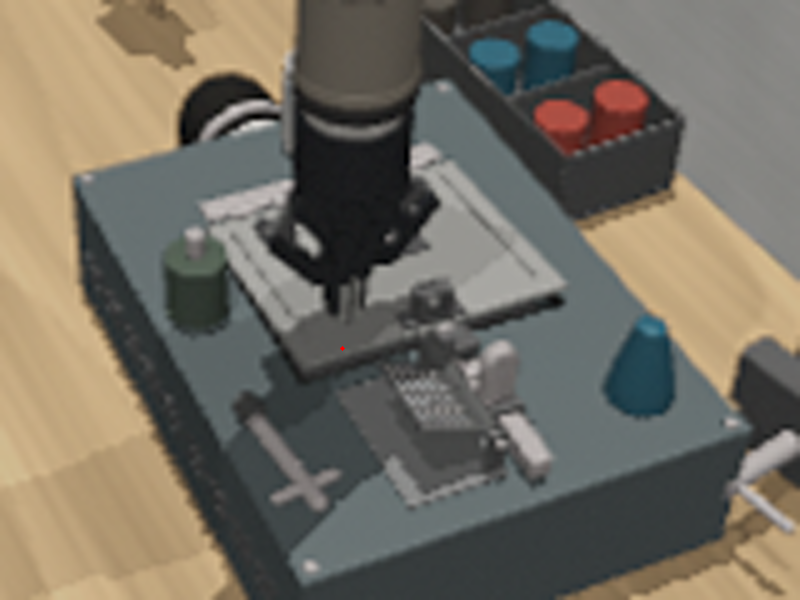

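The hatch is nearly shut. The visible fingertip at (348,318) is about 25 mm above the reported TCP at (342,348), so the real finger end lies that much higher than reported. I continue with force as the guide.

```bash
python3 -m crank '[{"delta_rot":[0,0,0],"xyz":[0,0,0.004],"fingers":1},{"delta_rot":[0,0,0],"xyz":[0,0,0.007],"fingers":1},{"delta_rot":[0,0,0],"xyz":[0,0,0.009],"fingers":1}]';python3 -m crank '[{"delta_rot":[0,0,0],"xyz":[0,0,0.0015],"fingers":1},{"delta_rot":[0,0,0],"xyz":[0,0,0.0015],"fingers":1}]'
```

```text
t: 6.6
eef_pos: [0.561, -0.0232, 0.0861]
tool_rot: [0.0, 0.733, 0.681, -0.0]
contact_force: [-0.4, -1.8, 3.0]
gripper_width: 0.001
grasp_force: 1.2
t: 6.8
eef_pos: [0.5609, -0.0227, 0.0846]
tool_rot: [-0.0, 0.733, 0.681, -0.0]
contact_force: [-0.3, 0.4, 1.4]
gripper_width: -0.007
grasp_force: 0.0
```

```bash
python3 -m crank '[{"delta_rot":[0,0,0],"xyz":[0,0,0.0015],"fingers":1},{"delta_rot":[0,0,0],"xyz":[0,0,0.0015],"fingers":1}]';python3 -m crank '[{"delta_rot":[0,0,0],"xyz":[0,0,0.0015],"fingers":1},{"delta_rot":[0,0,0],"xyz":[0,0,0.0015],"fingers":1}]'
```

```text
t: 7.0
eef_pos: [0.561, -0.0225, 0.0832]
tool_rot: [-0.0, 0.732, 0.681, 0.0]
contact_force: [-0.1, -0.0, -0.6]
gripper_width: -0.002
grasp_force: 0.1
t: 7.2
eef_pos: [0.5611, -0.0225, 0.0822]
tool_rot: [-0.0, 0.732, 0.681, 0.0]
contact_force: [-1.9, -1.1, 5.5]
gripper_width: 0.0
grasp_force: 2.4
```

```bash
python3 -m crank '[{"delta_rot":[0,0,0],"xyz":[0,0,0.001],"fingers":1},{"delta_rot":[0,0,0],"xyz":[0,0,0.001],"fingers":1}]';python3 -m crank '[{"delta_rot":[0,0,0],"xyz":[0,0,0.001],"fingers":1},{"delta_rot":[0,0,0],"xyz":[0,0,0.001],"fingers":1}]'
```

```text
t: 7.4
eef_pos: [0.5612, -0.0226, 0.0821]
tool_rot: [0.0, 0.733, 0.681, -0.0]
contact_force: [-4.9, -0.5, 13.3]
gripper_width: -0.004
grasp_force: 6.5
t: 7.6
eef_pos: [0.5612, -0.0226, 0.082]
tool_rot: [0.001, 0.733, 0.681, -0.0]
contact_force: [-8.9, 0.1, 21.2]
gripper_width: -0.001
grasp_force: 10.6
```

The force climbs to 21 N with no more travel, so the hatch is shut. I rise, set the fingers to about 38 mm, and go above the catch.

```bash
echo 'P2=np.array([.6075,-.003,-.0656])' >> h.py
python3 -m crank '[{"delta_rot":[0,0,0],"xyz":[0,0,-0.03],"fingers":1},{"delta_rot":[0,0,0],"xyz":[0,0,-0.07],"fingers":0.12},{"delta_rot":[0,0,0],"xyz":[-0.02,0.005,-0.10],"fingers":0.12},{"delta_rot":[0,0,0],"xyz":[-0.06,0.027,-0.105],"fingers":0.12},{"delta_rot":[0,0,0],"xyz":[-0.10,0.027,-0.105],"fingers":0.12},{"delta_rot":[0,0,0],"xyz":[-0.133,0.027,-0.105],"fingers":0.12},{"delta_rot":[0,0,0],"xyz":[-0.133,0.027,-0.105],"fingers":0.12}]' 60
python3 - <<'E'
from h import *
delta([-18,-156,175],P2)
w=viewer.read_camera('wrist'); o=telemetry.get_obs(); M=rot(o['tool_rot'])
for dx in(-11,11):
  for dz in (0,-20,-28,-33): print(dx,dz,[np.round(proj(w,o['eef_pos']+M@(np.array([dx,y,dz])/1000))[0]).tolist() for y in(-26,26)])
q=proj(w,T(P2,[[10,-140,158],[-62,-171,160],[-62,-105,160]])); print(np.round(q))
i=w['img'][60:300,130:390,::-1]; cv2.imwrite('pics/w2.png',cv2.resize(i,None,fx=2.5,fy=2.5,interpolation=cv2.INTER_CUBIC))
E
```

```text
t: 8.3
eef_pos: [0.5772, -0.1641, 0.1842]
tool_rot: [0.001, 0.735, 0.678, -0.001]
contact_force: [0.6, 0.3, -0.3]
gripper_width: 0.44
grasp_force: 0.0
t 8.3 trap mm [ -19.7 -162.8  184.2] shift [0.0068 0.0016 0.0091] turn [-0.1  0.2 -0.9] F [ 0.6  0.3 -0.3] w 0.44
-11 0 [[208.0, 242.0], [294.0, 241.0]]
-11 -20 [[203.0, 259.0], [299.0, 258.0]]
-11 -28 [[201.0, 266.0], [301.0, 266.0]]
-11 -33 [[199.0, 272.0], [303.0, 271.0]]
11 0 [[206.0, 207.0], [296.0, 207.0]]
11 -20 [[201.0, 221.0], [301.0, 221.0]]
11 -28 [[198.0, 227.0], [303.0, 227.0]]
11 -33 [[197.0, 232.0], [305.0, 231.0]]
[[296. 181.]
 [188. 227.]
 [180. 128.]]
```

View pics/w2.png

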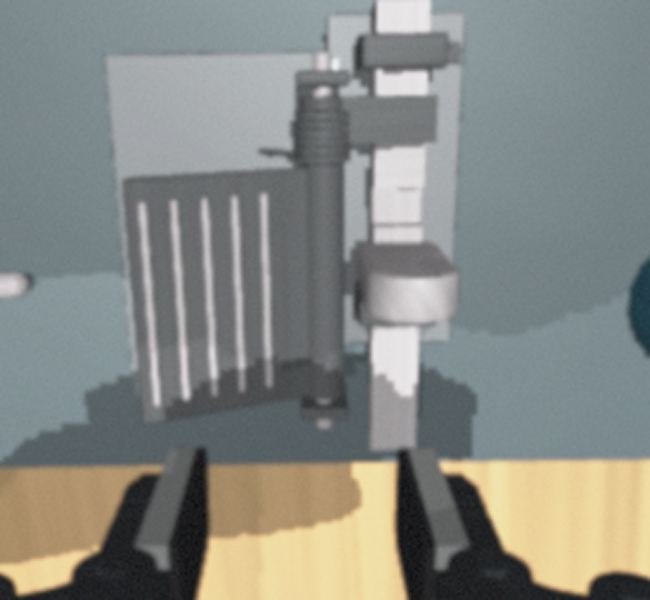

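The wrist view shows the paddle's outer edge from (125,180) to (148,418) and the lug's rear face at about (405,300). The fingertips are at (185,450) and (415,450), consistent with tips about 33 mm above the reported TCP at this opening. The trap pose agrees to about 2 mm, so I open to 42 mm and descend.

```bash
python3 -m crank '[{"delta_rot":[0,0,-0.9],"xyz":[0.0068,0.0006,0],"fingers":0.01},{"delta_rot":[0,0,-0.9],"xyz":[0.0068,0.0006,0.02],"fingers":0.01},{"delta_rot":[0,0,-0.9],"xyz":[0.0068,0.0006,0.04],"fingers":0.01},{"delta_rot":[0,0,-0.9],"xyz":[0.0068,0.0006,0.05],"fingers":0.01},{"delta_rot":[0,0,-0.9],"xyz":[0.0068,0.0006,0.056],"fingers":0.01},{"delta_rot":[0,0,-0.9],"xyz":[0.0068,0.0006,0.056],"fingers":0.01}]' 60
python3 - <<'E'
from h import *
delta([-19,-156,108],P2)
d=viewer.read_camera('side'); i=d['img'][150:240,240:360,::-1]; w=viewer.read_camera('wrist')['img'][90:300,130:370,::-1]
cv2.imwrite('pics/v3.png',np.hstack([cv2.resize(i,(453,340),interpolation=cv2.INTER_CUBIC),cv2.resize(w,(346,340))]))
E
```

```text
t: 8.95
eef_pos: [0.5819, -0.1475, 0.1389]
tool_rot: [0.003, 0.726, 0.688, 0.001]
contact_force: [-30.2, 3.8, 68.3]
gripper_width: 0.497
grasp_force: 34.3
t 8.95 trap mm [ -16.1 -145.9  138.9] shift [-0.01   -0.0032  0.0309] turn [0.3 0.1 0.7] F [-30.2   3.8  68.3] w 0.497
```

View pics/v3.png

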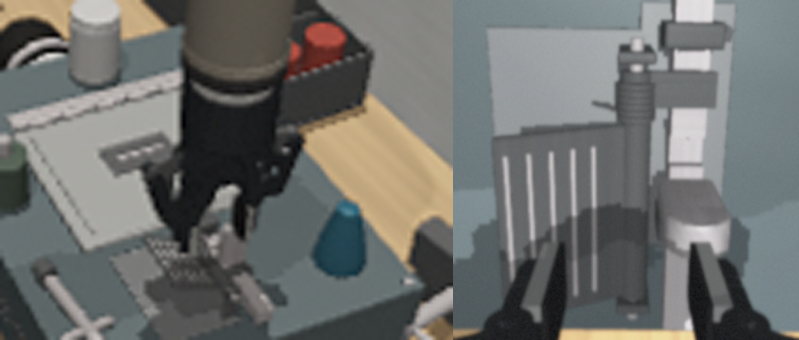

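The lug finger landed on top of the lug: the earlier reading was taken mid-motion, so y came out 10 mm too far forward. I back up at once and remeasure once settled.

```bash
python3 -m crank '[{"delta_rot":[0,0,0],"xyz":[0,0,-0.02],"fingers":0.01},{"delta_rot":[0,0,0],"xyz":[0,0,-0.03],"fingers":0.01},{"delta_rot":[0,0,0],"xyz":[-0.012,0,-0.03],"fingers":0.01},{"delta_rot":[0,0,0],"xyz":[-0.012,0,-0.03],"fingers":0.01},{"delta_rot":[0,0,0],"xyz":[-0.012,0,-0.03],"fingers":0.01},{"delta_rot":[0,0,0],"xyz":[-0.012,0,-0.03],"fingers":0.01}]'
python3 - <<'E'
from h import *
delta([-19,-158,125],P2)
E
```

```text
t: 9.65
eef_pos: [0.578, -0.1624, 0.1576]
tool_rot: [-0.001, 0.727, 0.686, -0.0]
contact_force: [-0.1, 0.6, -0.4]
gripper_width: 0.499
grasp_force: 0.0
t 9.65 trap mm [ -19.  -160.9  157.6] shift [0.0029 0.     0.0326] turn [-0.1 -0.   0.5] F [-0.1  0.6 -0.4] w 0.499
```

```bash
python3 -m crank '[{"delta_rot":[0,0,0.5],"xyz":[0.005,0,0.005],"fingers":0.01},{"delta_rot":[0,0,0.5],"xyz":[0.005,0,0.015],"fingers":0.01},{"delta_rot":[0,0,0.5],"xyz":[0.005,0,0.025],"fingers":0.01},{"delta_rot":[0,0,0.5],"xyz":[0.005,0,0.03],"fingers":0.01},{"delta_rot":[0,0,0.5],"xyz":[0.005,0,0.03],"fingers":0.01}]'
python3 -m crank '[{"delta_rot":[0,0,0],"xyz":[0,0,0.003],"fingers":0.01},{"delta_rot":[0,0,0],"xyz":[0,0,0.006],"fingers":0.01},{"delta_rot":[0,0,0],"xyz":[0,0,0.006],"fingers":0.01}]'
python3 -c "
from h import *
delta([-19,-156,108],P2)"
```

```text
t: 10.15
eef_pos: [0.5781, -0.1576, 0.1275]
tool_rot: [-0.001, 0.73, 0.683, -0.001]
contact_force: [0.2, 0.4, 0.1]
gripper_width: 0.496
grasp_force: 0.0
t: 10.45
eef_pos: [0.5793, -0.1578, 0.1231]
tool_rot: [0.0, 0.73, 0.683, 0.0]
contact_force: [0.1, -0.4, 3.0]
gripper_width: 0.493
grasp_force: 1.1
t 10.45 trap mm [ -18.  -156.3  123.1] shift [ 0.0003 -0.001   0.015 ] turn [ 0.  0. -0.] F [ 0.1 -0.4  3. ] w 0.493
```

Contact with the paddle at 3 N, as expected. I press on.

```bash
python3 -m crank '[{"delta_rot":[0,0,0],"xyz":[0,0,0.003],"fingers":0.01},{"delta_rot":[0,0,0],"xyz":[0,0,0.006],"fingers":0.01},{"delta_rot":[0,0,0],"xyz":[0,0,0.009],"fingers":0.01},{"delta_rot":[0,0,0],"xyz":[0,0,0.009],"fingers":0.01}]'
python3 -m crank '[{"delta_rot":[0,0,0],"xyz":[0,0,0.002],"fingers":0.01},{"delta_rot":[0,0,0],"xyz":[0,0,0.003],"fingers":0.01},{"delta_rot":[0,0,0],"xyz":[0,0,0.003],"fingers":0.01}]'
python3 -m crank '[{"delta_rot":[0,0,0],"xyz":[0,0,0.002],"fingers":0.01},{"delta_rot":[0,0,0],"xyz":[0,0,0.002],"fingers":0.01}]'
```

```text
t: 10.85
eef_pos: [0.5783, -0.1577, 0.1136]
tool_rot: [-0.0, 0.73, 0.683, -0.001]
contact_force: [-2.7, 0.9, 5.4]
gripper_width: 0.492
grasp_force: 2.8
t: 11.15
eef_pos: [0.5781, -0.1577, 0.1108]
tool_rot: [-0.001, 0.73, 0.683, -0.001]
contact_force: [-4.3, 0.3, 6.4]
gripper_width: 0.495
grasp_force: 3.4
t: 11.35
eef_pos: [0.5782, -0.1577, 0.1101]
tool_rot: [-0.0, 0.73, 0.683, -0.001]
contact_force: [-6.5, 0.1, 15.1]
gripper_width: 0.497
grasp_force: 7.5
```

Travel stopped after 13 mm with force rising to 15 N, which matches the paddle fully down. Now I slide forward to push the lug.

```bash
python3 -m crank '[{"delta_rot":[0,0,0],"xyz":[0.003,0,0.001],"fingers":0.01},{"delta_rot":[0,0,0],"xyz":[0.006,0,0.001],"fingers":0.01},{"delta_rot":[0,0,0],"xyz":[0.009,0,0.001],"fingers":0.01},{"delta_rot":[0,0,0],"xyz":[0.012,0,0.001],"fingers":0.01},{"delta_rot":[0,0,0],"xyz":[0.015,0,0.001],"fingers":0.01},{"delta_rot":[0,0,0],"xyz":[0.015,0,0.001],"fingers":0.01}]'
python3 -c "
from h import *
delta([-19,-120,108],P2)"
```

```text
t: 11.95
eef_pos: [0.5805, -0.149, 0.1101]
tool_rot: [0.004, 0.731, 0.682, -0.002]
contact_force: [-3.7, -11.6, 16.7]
gripper_width: 0.495
grasp_force: 9.0
t 11.95 trap mm [ -17.3 -147.5  110.1] shift [ 0.0275 -0.0018  0.0018] turn [ 0.1  0.4 -0.3] F [ -3.7 -11.6  16.7] w 0.495
```

```bash
python3 -m crank '[{"delta_rot":[0,0,0],"xyz":[0.002,0,0],"fingers":0.01},{"delta_rot":[0,0,0],"xyz":[0.004,0,0],"fingers":0.01},{"delta_rot":[0,0,0],"xyz":[0.006,0,0],"fingers":0.01},{"delta_rot":[0,0,0],"xyz":[0.006,0,0],"fingers":0.01}]'
python3 -c "
from h import *
delta([-19,-120,108],P2)"
```

```text
t: 12.35
eef_pos: [0.5813, -0.143, 0.1101]
tool_rot: [0.004, 0.731, 0.682, -0.002]
contact_force: [-3.9, -11.8, 15.9]
gripper_width: 0.493
grasp_force: 8.7
t 12.35 trap mm [ -17.  -141.4  110.1] shift [ 0.0214 -0.0021  0.0019] turn [ 0.2  0.4 -0.3] F [ -3.9 -11.8  15.9] w 0.493
```

```bash
python3 -m crank '[{"delta_rot":[0,0,0],"xyz":[0.003,0,0],"fingers":0.01},{"delta_rot":[0,0,0],"xyz":[0.006,0,0],"fingers":0.01},{"delta_rot":[0,0,0],"xyz":[0.009,0,0],"fingers":0.01},{"delta_rot":[0,0,0],"xyz":[0.012,0,0],"fingers":0.01},{"delta_rot":[0,0,0],"xyz":[0.012,0,0],"fingers":0.01}]'
python3 -m crank '[{"delta_rot":[0,0,0],"xyz":[0.003,0,0],"fingers":0.01},{"delta_rot":[0,0,0],"xyz":[0.006,0,0],"fingers":0.01},{"delta_rot":[0,0,0],"xyz":[0.006,0,0],"fingers":0.01}]'
python3 -c "
from h import *
delta([-19,-120,108],P2)"
```

```text
t: 12.85
eef_pos: [0.5823, -0.1305, 0.11]
tool_rot: [0.004, 0.731, 0.682, -0.001]
contact_force: [-3.1, -10.8, 15.2]
gripper_width: 0.499
grasp_force: 8.1
t: 13.15
eef_pos: [0.5824, -0.1295, 0.11]
tool_rot: [0.005, 0.733, 0.68, -0.003]
contact_force: [-2.7, -20.0, 14.6]
gripper_width: 0.496
grasp_force: 13.7
t 13.15 trap mm [ -16.8 -127.9  110. ] shift [ 0.0079 -0.0023  0.0019] turn [ 0.2  0.7 -0.5] F [ -2.7 -20.   14.6] w 0.496
```

```bash
python3 -m crank '[{"delta_rot":[0,0,0],"xyz":[0.003,0,0],"fingers":0.01},{"delta_rot":[0,0,0],"xyz":[0.003,0,0],"fingers":0.01}]'
python3 - <<'E'
from h import *
delta([-19,-120,108],P2)
w=viewer.read_camera('wrist'); d=viewer.read_camera('side')
for n in (-140,-115): print(n,np.round(proj(w,T(P2,[[-2,n,172.7],[22,n,172.7],[-2,n+12,172.7],[22,n+12,172.7]]))).tolist())
a=w['img'][60:270,140:360,::-1]; b=d['img'][150:240,240:340,::-1]
cv2.imwrite('pics/v4.png',np.hstack([cv2.resize(a,(440,420),interpolation=cv2.INTER_CUBIC),cv2.resize(b,(356,420),interpolation=cv2.INTER_CUBIC)]))
E
```

```text
t: 13.35
eef_pos: [0.5823, -0.1295, 0.11]
tool_rot: [0.006, 0.734, 0.679, -0.004]
contact_force: [-2.9, -25.7, 16.2]
gripper_width: 0.497
grasp_force: 16.4
t 13.35 trap mm [ -16.9 -127.9  110. ] shift [ 0.0079 -0.0022  0.0019] turn [ 0.2  0.8 -0.7] F [ -2.9 -25.7  16.2] w 0.497
-140 [[287.0, 322.0], [345.0, 321.0], [288.0, 297.0], [347.0, 297.0]]
-115 [[289.0, 269.0], [350.0, 269.0], [290.0, 242.0], [353.0, 241.0]]
```

View pics/v4.png

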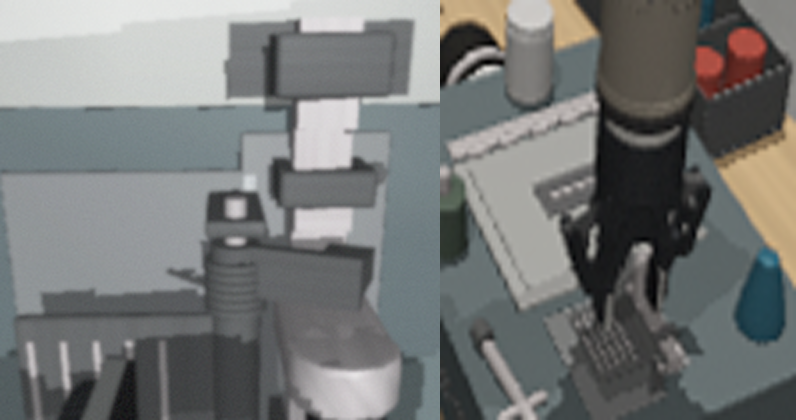

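The bolt has passed through the keeper (bar visible beyond it at (330,20)) and the lug is against its stop: 26 N and no more travel, with the paddle still down. I ease off the lug, lift so the catch springs up, and move clear.

```bash
python3 -m crank '[{"delta_rot":[0,0,0],"xyz":[-0.005,0,0],"fingers":0.01},{"delta_rot":[0,0,0],"xyz":[-0.01,0,0],"fingers":0.01},{"delta_rot":[0,0,0],"xyz":[-0.018,0,0],"fingers":0.01},{"delta_rot":[0,0,0],"xyz":[-0.018,0,0],"fingers":0.01},{"delta_rot":[0,0,0],"xyz":[-0.018,0,-0.008],"fingers":0.01},{"delta_rot":[0,0,0],"xyz":[-0.018,0,-0.018],"fingers":0.01},{"delta_rot":[0,0,0],"xyz":[-0.018,0,-0.03],"fingers":0.01},{"delta_rot":[0,0,0],"xyz":[-0.018,0,-0.07],"fingers":0.01},{"delta_rot":[0,0,0],"xyz":[-0.018,0,-0.12],"fingers":0.01},{"delta_rot":[0,0,0],"xyz":[-0.05,0,-0.16],"fingers":0.01}]'
python3 -m crank '[{"delta_rot":[0,0,0],"xyz":[-0.02,0,-0.02],"fingers":0.01},{"delta_rot":[0,0,0],"xyz":[-0.02,0,-0.02],"fingers":0.01},{"delta_rot":[0,0,0],"xyz":[-0.02,0,-0.02],"fingers":0.01}]'
python3 - <<'E'
from h import *
delta([-19,-120,108],P2)
w=viewer.read_camera('wrist'); d=viewer.read_camera('side')
print('wrist lug pred start/home',[np.round(proj(w,T(P2,[10,y,158]))[0]).tolist() for y in(-140,-115)],'paddle up/down',[np.round(proj(w,T(P2,[x,-138,z]))[0]).tolist() for x,z in((-42,153.7),(-44,140.7))])
for c in('wrist','side'):
  for t in('bolt_lug','catch_paddle','hatch_edge','sanding_cone','sanding_drum','chuck_key','talc_tin'): print(c,t,[(np.round(e['pixel'],1).tolist(),round(float(e['score']),2)) for e in search_frame(c,t)[:2]])
print('side lug',[np.round(proj(d,T(P2,[10,y,158]))[0],1).tolist() for y in(-140,-115)],'edge shut',np.round(proj(d,T(P2,[-45,-34,112]))[0]))
E
```

```text
t: 14.45
eef_pos: [0.5791, -0.1599, 0.2701]
tool_rot: [-0.0, 0.727, 0.686, 0.001]
contact_force: [0.8, 0.4, 0.9]
gripper_width: 0.493
grasp_force: 0.0
t: 14.75
eef_pos: [0.5765, -0.1851, 0.2868]
tool_rot: [-0.0, 0.731, 0.683, -0.0]
contact_force: [0.5, 0.5, -1.0]
gripper_width: 0.495
grasp_force: 0.0
t 14.75 trap mm [ -19.  -183.7  286.8] shift [ 0.0637 -0.      0.1788] turn [-0.  -0.  -0.1] F [ 0.5  0.5 -1. ] w 0.495
wrist lug pred start/home [[281.0, 130.0], [282.0, 103.0]] paddle up/down [[226.0, 128.0], [225.0, 126.0]]
wrist bolt_lug [([280.7, 100.7], 0.56)]
wrist catch_paddle [([235.7, 122.4], 0.75), ([231.8, 325.2], 0.55)]
wrist hatch_edge [([273.0, 24.6], 0.9), ([138.9, 100.2], 0.46)]
wrist sanding_cone [([372.3, 138.8], 0.64), ([236.4, 124.9], 0.32)]
wrist sanding_drum [([278.7, 99.2], 0.65)]
wrist chuck_key []
wrist talc_tin [([275.5, 22.2], 0.27)]
side bolt_lug [([299.9, 212.8], 0.49)]
side catch_paddle [([286.8, 219.7], 0.83)]
side hatch_edge [([277.2, 194.7], 0.82)]
side sanding_cone [([331.3, 213.5], 0.48)]
side sanding_drum [([242.8, 196.1], 0.5)]
side chuck_key [([255.4, 231.4], 0.48)]
side talc_tin [([263.7, 157.5], 0.71), ([295.9, 211.1], 0.65)]
side lug [[302.5, 213.8], [298.6, 208.7]] edge shut [272. 208.]
```

```bash
python3 - <<'E'
from h import *
w=viewer.read_camera('wrist')
m=cut_out('wrist','catch_paddle')[0]['pixels']; ys,xs=np.nonzero(m)
print('mask cols',np.percentile(xs,[0.5,2,98]),'rows',np.percentile(ys,[1,99]))
for n,x,z in(('up',-60,160),('ride',-62,150),('down',-62,140.7)): print(n,np.round(proj(w,T(P2,[[x,-171,z],[x,-105,z]])),1).tolist())
E
```

```text
mask cols [202. 204. 281.] rows [ 75. 162.]
up [[207.4, 163.5], [204.2, 91.5]]
ride [[206.7, 161.3], [203.5, 91.5]]
down [[207.9, 159.4], [204.9, 91.5]]
```

```bash
python3 -c "
from h import *
print(job.hand_in())"
```

```text
the job is handed in; nothing more can be done
None
```

The job is handed in: hatch pushed shut, bolt pushed to its stop with the catch held down, catch released and arm clear. Two doubts remain: I could not confirm from the last picture that the catch came fully back up, and one finger pressed on top of the lug at about 68 N before I backed off.

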